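Check a frame corner with a square

TASK

Pick up the right-angle square (orange grip; not the 60 degree gauge with the blue grip) and lay it flat on the bench in the inside corner of the grey steel frame. Press it firmly into the corner so that both outer edges bear on the two rails at once without gaps, keep it pressed for a moment, then let go and leave it lying flush there. Leave the blue-gripped gauge where it lies.

Things in the scene. Friction and masses are not known exactly. Their poses are not given: they have to be found in the camera images.
- square: Right-angle square, aluminium, orange grip, 0.35 kg. Arms 130 long, 22 wide, 10 mm thick, with a brace. Origin: outer corner, underside; +x and +y run along the outer edges of the arms, z up. Grip: block at (45,45) mm, 10 to 62 mm high, 20 mm thick along the bisector of x and y, 44 mm long across it. Seated, its origin and axes coincide with the rails'. Swaps sides with the gauge.
- angle_gauge: 60 degree gauge, not to be used: aluminium, like the square but with a blue grip and a 60 degree corner. Arms 130 x 22 x 10 mm. Origin: outer corner, underside; +x along one arm, the other arm at +60 degrees from it, z up. Its grip stands 78 mm from the origin on the bisector, up to 62 mm high.
- rail_left: Left rail (seen from the robot) of the frame corner: grey steel box section 30 wide, 25 mm high, fixed. Origin: the frame's inside corner at bench level. +x runs along this rail, whose inner face is y = 0, x = 0 to 150 mm; +y runs along the other rail; z up. The open inside is x > 0, y > 0. A dark clamp on its outer side, 95 mm along, has a stud up to 50 mm high.
- rail_right: Right rail (seen from the robot) of the same frame corner, same section, fixed. Origin and axes are those of rail_left: this rail runs along +y and its inner face is x = 0, y = 0 to 150 mm. Like clamp on its outer side, 95 mm along. The inner faces of both rails are smooth.

How it is judged:
By the outcome, as a careful person would: the job done as asked, in the order asked, and still so for the second after the job is handed in, with the robot touching nothing.
It also fails if it takes over 42 s, if anything falls off the work surface, if the arm or the gripper's body presses on something with over 40 N, if the wrist force passes 120 N, or if a joint passes its speed limit or range.

ROBOT

A 6-joint arm with a two-finger parallel gripper is mounted at the origin on a cart in front of the work surface, level with it; the furniture and walls round the work are solid. World frame = base frame: x ahead of the robot, y to its left, z up, the work surface at z = 0. Lengths are in m, angles in degrees, forces in N, time in s.
With the tool pointing down it reaches from about 0.4 to 0.925 m from the base axis. Payload 3.4 kg.
Tool frame: the origin (TCP) lies at the very end of the fingers, on their centre line; the grasp point (between the pads) lies 19 mm behind it; z points along the fingers, y is the line along which they close (so a half turn about z gives the same grasp; the last joint's range is limited). The gripper opens to 85 mm and grips with 20 to 120 N. Pads are 22 mm wide; open, the fingers measure 114 mm over their backs; the gripper's body (76 mm by 85 mm) begins 54 mm behind the grasp point. The pads swing forward as they close: fully open they stand 13 mm farther back than shut.
Start: joints at [-73.596, 17.578, 86.31, -0, 76.112, -4.211], TCP at [0.202, -0.538, 0.2] pointing down, gripper open.
Joint ranges: [-179.03, 179.03], [-60, 130.46], [8.19, 133.38], [-81.62, 261.62], [5.75, 156.47], [-153.77, 153.77]. Speed limits (degrees/s): [147.25, 147.25, 180, 180, 180, 180].

INTERFACE

Orientations are given as [roll, pitch, yaw] about the fixed x, y, z axes, in that order (R = Rz(yaw) Ry(pitch) Rx(roll)).
In Python, from cell import manip, effector, planner, sensors, snapshot, camera_model, order gives the robot as it stands. Calls block until the motion is done:
- manip.move_to(position, orientation): joint-space move of the TCP to a pose.
- manip.movel(position, vel=0.15, attitude=None): straight line of the TCP; attitude=None keeps the orientation; vel is the mean speed in m/s.
- manip.goto_joints(angles): joint-space move.
- effector.move_gripper(opening, force=None): opening from 0.0 (shut) to 1.0 (fully open); force is the grip in N (None keeps the last); returns when the fingers have stopped.
- manip.pause(seconds).
- planner.inverse_kinematics(position, orientation): joint angles nearest the present ones, or None.
- sensors.sense(): the state.
- snapshot(name): name is "scene" or "top" or "wrist"; returns the picture (420x560x3 uint8, blue, green, red); there is no depth.
- camera_model(name): a dict with "fx", "fy", "cx", "cy" (pixels), "D" ([k1, k2, p1, p2, k3] as OpenCV has them; the pictures are not rectified), "R" (3x3) and "t" (3): a world point X has camera coordinates R X + t. Camera axes: x right, y down, z forward; pixel columns grow to the right and rows downward; lengths in m; the calibration is good to about 2 mm. A picture is of the moment at which its call begins: read the wrist's pose just before it. camera_model takes no time and is no camera call; for the wrist camera it gives the pose at the moment of the call.
A pose or a line that the arm cannot do raises manip.MotionError and nothing moves.
- order.job_done(): hands the job in; it is judged then, once.
The state is a dict: "time_s": time; "joint_positions": joint angles; "dq": joint speeds; "effort": joint torques, N m; "tcp_pos": TCP position; "ee_rot": TCP orientation; "contact_force": force on the tool from outside, world axes, zero at the start; "ft_torque": the same for the moment, N m; "gripper_width": opening from 0.0 (shut) to 1.0 (fully open); "grasp_force": force on a finger pad.
Only numpy, scipy, OpenCV 4.12 (cv2) and the standard library are available. Lean on these libraries where they do the work, as an engineer would, in place of code of your own. Each camera call takes 0.05 s, during which the arm holds its last target. There are 200 camera calls.

## Working session

There is one attempt and no reset: what is moved stays moved. The work goes in short steps, each a Python script; the robot and the scene stay as the last script left them, time stands still between calls to the robot, and variables do not carry over. Pictures are saved under pics/ and viewed, at most 10 in all, crops included, and the job is handed in when it is done.

```bash
ls; mkdir -p pics; python3 - <<'E'
from cell import *
import cv2
for n in("scene","top"):
    cv2.imwrite(f"pics/{n}1.png",snapshot(n)); m=camera_model(n); print(n,m)
s=sensors.sense(); print(s)
E
```

```text
pics
scene {'fx': 389.8389442980677, 'fy': 389.8389442980677, 'cx': 287.5735211766353, 'cy': 207.121970733756, 'D': array([-0.05492607,  0.        ,  0.        ,  0.        ,  0.        ]), 'R': array([[-0.77118304, -0.63644522,  0.01463569],
       [-0.38345018,  0.44603076, -0.80871659],
       [ 0.50817583, -0.62928058, -0.58801639]]), 't': array([0.45395237, 0.25060557, 0.9209887 ])}
top {'fx': 438.63128254298476, 'fy': 438.63128254298476, 'cx': 286.80670509916104, 'cy': 211.87908833970462, 'D': array([-0.05683463,  0.        ,  0.        ,  0.        ,  0.        ]), 'R': array([[ 0.02004761, -0.99978673, -0.00495787],
       [-0.98291052, -0.01880113, -0.18312132],
       [ 0.18298905,  0.00854429, -0.98307782]]), 't': array([0.01224864, 0.58610967, 1.14730704])}
{'time_s': 0.1, 'joint_positions': array([-7.35980702e+01,  1.76191520e+01,  8.63767566e+01, -6.82006855e-05,
        7.61131254e+01, -4.21040158e+00]), 'dq': array([ 0.02425919, -0.11165013, -0.19710959, -0.02290717, -0.03272922,
       -0.09585523]), 'effort': array([ 4.81074421e-04, -4.58527565e+01, -2.52606046e+01, -4.31247588e-05,
        5.45497925e-03,  2.85143079e-05]), 'tcp_pos': array([ 0.20221004, -0.5375197 ,  0.19895914]), 'ee_rot': array([-1.79891255e+02, -7.93919031e-03,  2.06123403e+01]), 'contact_force': array([-0.66424247, -0.30892402, -0.68660104]), 'ft_torque': array([ 0.00583503, -0.01284809, -0.0163194 ]), 'grasp_force': 0.0, 'gripper_width': 1.000971176883201}
```

View pics/top1.png

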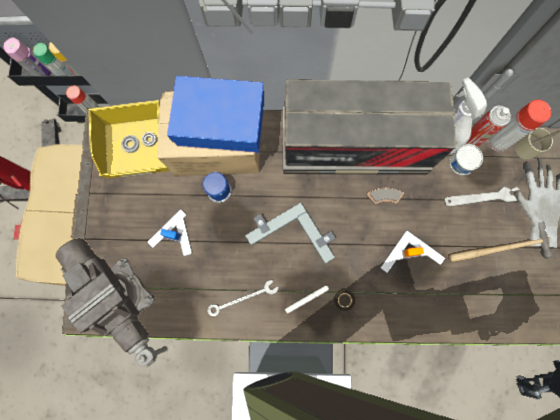

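View pics/scene1.png

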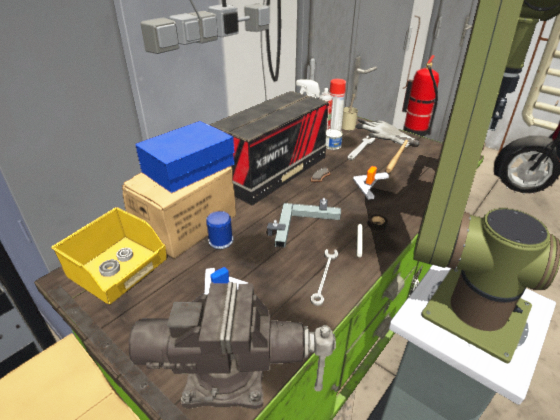

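The top view shows the frame's inside corner near (301,212), opening toward the robot. The orange-gripped square has its corner near (407,233) and its grip near (413,252). The blue gauge is at (172,234). I'll enlarge the frame and square next.

```bash
cat > h.py <<'E'
import numpy as np, cv2
from cell import *
def ray(m,px,z):
    K=np.array([[m["fx"],0,m["cx"]],[0,m["fy"],m["cy"]],[0,0,1]])
    p=cv2.undistortPoints(np.array(px,float).reshape(-1,1,2),K,np.array(m["D"])).reshape(-1,2)
    R=np.array(m["R"]);C=-R.T@m["t"]; d=np.c_[p,np.ones(len(p))]@R
    return C+d*((z-C[2])/d[:,2])[:,None]
def proj(m,X):
    K=np.array([[m["fx"],0,m["cx"]],[0,m["fy"],m["cy"]],[0,0,1]])
    return cv2.projectPoints(np.array(X,float).reshape(-1,3),cv2.Rodrigues(np.array(m["R"]))[0],np.array(m["t"],float),K,np.array(m["D"]))[0].reshape(-1,2)
E
python3 - <<'E'
import cv2,numpy as np
i=cv2.imread("pics/top1.png")
a=i[195:275,240:340];b=i[220:280,370:450]
A=cv2.resize(a,None,fx=4,fy=4,interpolation=3);B=cv2.resize(b,None,fx=5,fy=5,interpolation=3)
o=np.zeros((320,800,3),np.uint8);o[:,:400]=A;o[:300,400:]=B;cv2.imwrite("pics/crop1.png",o)
E
```

```text
(no output)
```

View pics/crop1.png

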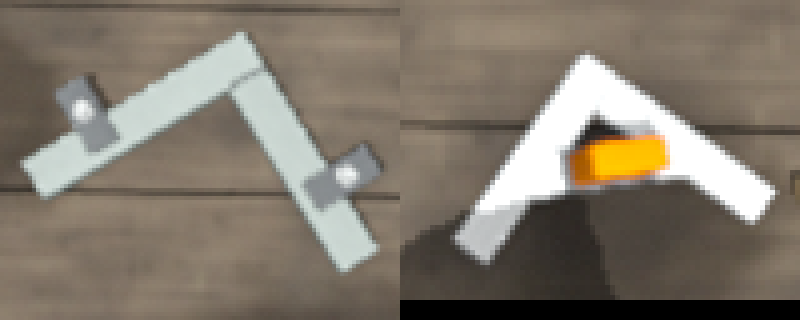

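The crop shows the frame's inner corner at crop (232,92), with inner rail ends at (44,198) and (343,271). The square's outer corner is at (587,53), with arm ends at (455,238) and (775,190).

```bash
python3 - <<'E'
from h import *
m=camera_model("top")
f=ray(m,[[240+u/4-.4,195+v/4-.4] for u,v in [(232,92),(44,198),(343,271),(242,32)]],.025)
s=ray(m,[[370+(u-400)/5-.4,220+v/5-.4] for u,v in [(587,53),(455,238),(775,190)]],.010)
for n,q in(("f",f),("s",s)):
    print(n,q.round(4)); 
    for k in(1,2):
        d=q[k]-q[0]; print(np.hypot(*d[:2]),np.degrees(np.arctan2(d[1],d[0])))
w=camera_model("wrist"); s=sensors.sense(); C=-np.array(w["R"]).T@w["t"]; print(w,C,C-s["tcp_pos"])
E
```

```text
f [[ 0.5755 -0.0066  0.025 ]
 [ 0.4984  0.1225  0.025 ]
 [ 0.4521 -0.0848  0.025 ]
 [ 0.6185 -0.0129  0.025 ]]
0.15030555758500086 120.8335523939352
0.14613116769259754 -147.6185975564961
s [[ 0.5478 -0.3168  0.01  ]
 [ 0.4424 -0.24    0.01  ]
 [ 0.472  -0.421   0.01  ]]
0.13039935871999725 143.91928768456236
0.12881900399021204 -126.0210340311935
{'fx': 351.5320246860379, 'fy': 351.5320246860379, 'cx': 281.4040576389195, 'cy': 209.24009838608882, 'D': array([0.00258215, 0.        , 0.        , 0.        , 0.        ]), 'R': array([[ 0.35122257, -0.93629045, -0.00170267],
       [-0.89731312, -0.33711947,  0.2849204 ],
       [-0.26734225, -0.09854264, -0.95854967]]), 't': array([-0.57429581, -0.03709168,  0.37971973])} [ 0.26993792 -0.51279343  0.37357056] [0.06772788 0.02472627 0.17461141]
```

```bash
python3 - <<'E'
from h import *
for p,ys in (([.485,-.327,.03],(99,-81)),([.52,-.03,.03],(76.6,-103.4))):
    for y in ys:
        q=planner.inverse_kinematics(p,[180,0,y]); print(p,y,None if q is None else np.round(q,1))
import pickle
out={}
manip.move_to([.45,-.32,.2],[180,0,0]); manip.pause(.3)
m=camera_model("wrist"); i1=snapshot("wrist"); out["s"]=m
manip.move_to([.48,-.02,.2],[180,0,0]); manip.pause(.3)
m=camera_model("wrist"); i2=snapshot("wrist"); out["f"]=m
cv2.imwrite("pics/ws.png",i1);cv2.imwrite("pics/wf.png",i2);pickle.dump(out,open("m.pkl","wb"))
cv2.imwrite("pics/both.png",cv2.resize(np.hstack([i1,i2]),(800,300),interpolation=cv2.INTER_AREA))
print(sensors.sense()["time_s"])
E
```

```text
[0.485, -0.327, 0.03] 99 [-38.1  28.2  96.9   0.   54.8 -47.1]
[0.485, -0.327, 0.03] -81 [-38.1  28.2  96.9  -0.   54.8 132.9]
[0.52, -0.03, 0.03] 76.6 [ -7.9  24.3 105.   -0.   50.6   5.5]
[0.52, -0.03, 0.03] -103.4 None
3.2083
```

View pics/both.png

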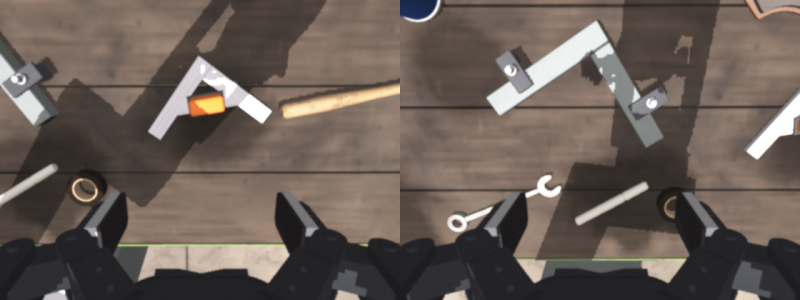

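Both pictures show their target clearly. The square has its corner near (200,57) in the left half, and the frame's inner corner is near (590,62) in the right half. I'll enlarge each for precise edges.

```bash
python3 - <<'E'
import cv2
a=cv2.imread("pics/ws.png")[70:205,195:390];cv2.imwrite("pics/c_s.png",cv2.resize(a,None,fx=4,fy=4,interpolation=3))
a=cv2.imread("pics/wf.png")[20:215,110:375];cv2.imwrite("pics/c_f.png",cv2.resize(a,None,fx=3,fy=3,interpolation=3))
E
```

```text
(no output)
```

View pics/c_s.png

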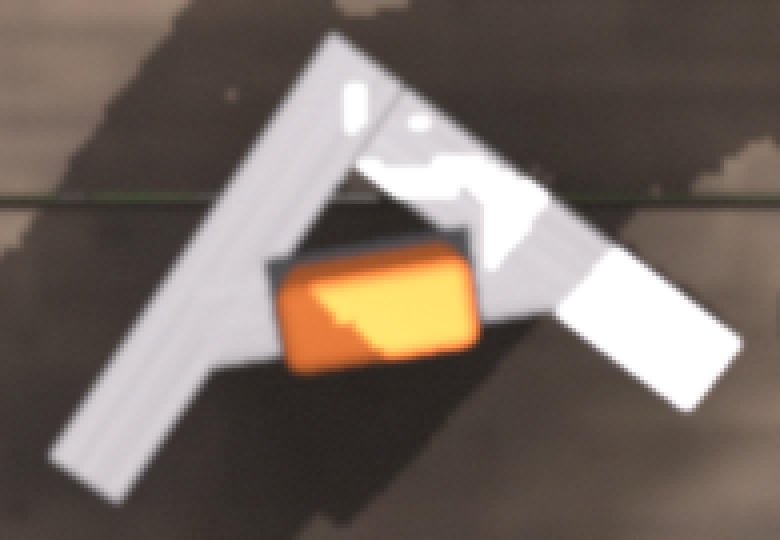

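View pics/c_f.png

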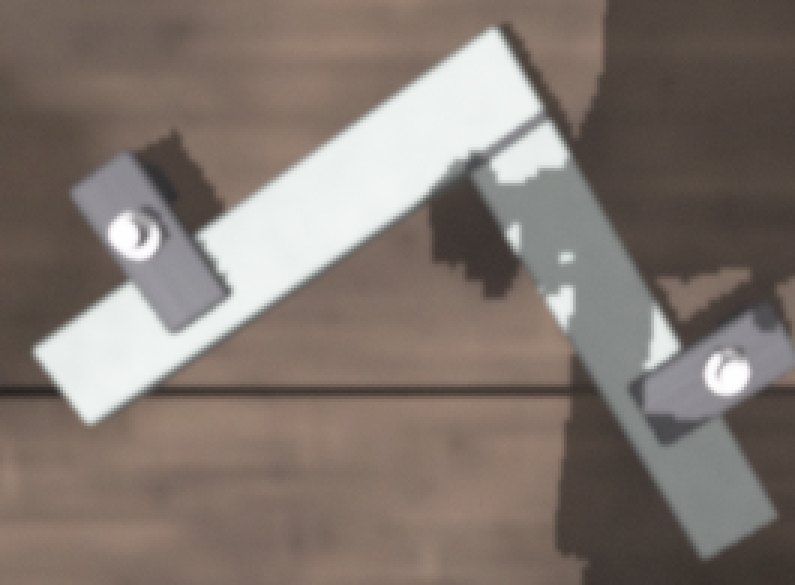

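The square's outer corner is at crop (333,33), with ends at (50,457) and (742,345). The frame's inner corner is at (472,165), with inner ends at (90,425) and (703,558).

```bash
python3 - <<'E'
from h import *
import pickle
from scipy.optimize import least_squares
M=pickle.load(open("m.pkl","rb"))
sp=np.array([[195+u/4-.4,70+v/4-.4] for u,v in [(333,33),(50,457),(742,345)]])
fp=np.array([[110+u/3-.35,20+v/3-.35] for u,v in [(472,165),(90,425),(703,558)]])
for n,p,z,L in(("s",sp,.01,.13),("f",fp,.025,.15)):
    w=ray(M[n],p,z)[:,:2]; print(n,w.round(4))
    for k in(1,2):
        d=w[k]-w[0]; print(np.hypot(*d),np.degrees(np.arctan2(d[1],d[0])))
    def r(x):
        c,s=np.cos(x[2]),np.sin(x[2]); P=np.array([[0,0],[L,0],[0,L]])@np.array([[c,s],[-s,c]])+x[:2]
        return (P-w).ravel()
    o=least_squares(r,[w[0,0],w[0,1],2.3]); print(o.x[:2],np.degrees(o.x[2]),(o.fun*1e3).round(1))
E
```

```text
s [[ 0.5468 -0.318 ]
 [ 0.4416 -0.2425]
 [ 0.4708 -0.4234]]
0.12947452782723484 144.34232356265898
0.1299796446915868 -125.79728668776906
[ 0.54688238 -0.31817577] 144.21657454154942 [ 0.1 -0.2 -0.2  0.4  0.1 -0.2]
f [[ 0.5792 -0.0082]
 [ 0.4987  0.1198]
 [ 0.4522 -0.086 ]]
0.1512615127141908 122.18602536370527
0.1489744836174409 -148.51084210181207
[ 0.57894119 -0.00730229] 122.05914228125546 [-0.3  0.9  0.7  0.  -0.4 -0.9]
```

```bash
cat >> h.py <<'E'
S=(np.array([.5469,-.3182]),144.2); F=(np.array([.579,-.0075]),121.9)
def Rz(a): a=np.radians(a); return np.array([[np.cos(a),-np.sin(a)],[np.sin(a),np.cos(a)]])
G=np.array([.045,.045])
def st(tag=""):
    s=sensors.sense(); print(tag,"t%.1f"%s["time_s"],s["tcp_pos"].round(4),s["ee_rot"].round(2),"F",s["contact_force"].round(1),"T",s["ft_torque"].round(2),"g%.3f %.0f"%(s["gripper_width"],s["grasp_force"])); return s
E
python3 - <<'E'
from h import *
g=S[0]+Rz(S[1])@G; print(g)
manip.move_to([*g,.12],[180,0,S[1]-45]); manip.movel([*g,.022],.12); manip.pause(.2); st("down")
effector.move_gripper(0.0,60); st("grip")
manip.movel([*g,.10],.15); manip.pause(.3);st("lift")
# pre-place 20 mm back along both frame axes/sqrt2
b=F[0]+Rz(F[1])@(G+.014); print(b)
manip.move_to([*b,.10],[180,0,F[1]-45]); manip.pause(.4);st("over")
m=camera_model("wrist"); cv2.imwrite("pics/hold.png",snapshot("wrist")); cv2.imwrite("pics/top2.png",snapshot("top"))
E
```

```text
[ 0.48407903 -0.32837478]
down t6.3 [ 0.4847 -0.3288  0.0229] [1.7993e+02 8.0000e-02 9.9200e+01] F [ 0.1 -0.4 -0.4] T [-0.01 -0.02 -0.02] g1.001 0
grip t7.0 [ 0.4843 -0.3284  0.0223] [1.7998e+02 1.0000e-02 9.9200e+01] F [ 0.4 -0.1  1.4] T [0.08 0.07 0.01] g0.213 59
lift t7.9 [ 0.4835 -0.328   0.0989] [-1.7992e+02 -8.0000e-02  9.9200e+01] F [-0.9  0.3 -5.1] T [-0.07  0.   -0.  ] g0.213 59
[0.49773281 0.01141147]
over t9.6 [0.4979 0.0109 0.1   ] [180.     0.    76.85] F [ 0.4 -0.4 -4.2] T [-0.01 -0.01 -0.02] g0.210 59
```

View pics/hold.png

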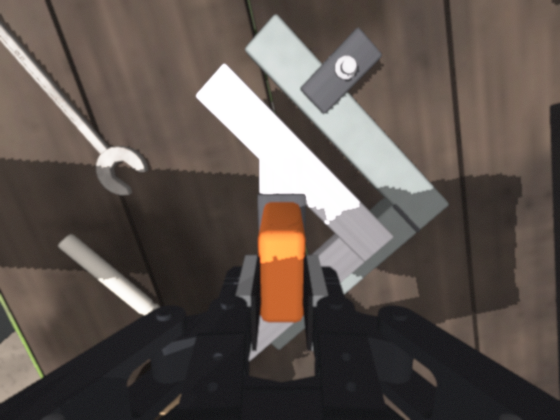

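The square is held flat, parallel to the frame and just short of the corner: outer corner at (390,235), frame inner corner at about (385,200). Next I'll lower it and push along the bisector with force feedback.

```bash
python3 - <<'E'
from h import *
b=F[0]+Rz(F[1])@(G+.014)
manip.movel([*b,.030],.12); manip.movel([*b,.0222],.03); manip.pause(.2); st("low")
for k in range(20):
    off=.010-.001*k if k else .010
    p=F[0]+Rz(F[1])@(G+off)
    manip.movel([*p,.0222],.03 ); manip.pause(.1)
    s=sensors.sense(); f=Rz(F[1]).T@s["contact_force"][:2]
    e=Rz(F[1]).T@(s["tcp_pos"][:2]-F[0])-G
    print("%.1f"%(off*1e3),"fxy",f.round(1),"fz %.1f"%s["contact_force"][2],"Tz %.2f"%s["ft_torque"][2],"e",(e*1e3).round(1),"yaw %.2f"%s["ee_rot"][2])
    if f.max()>8 : break
st("end")
E
```

```text
low t11.0 [0.4977 0.0114 0.0223] [-180.     0.    76.9] F [ 0.7  0.3 -3.3] T [0.   0.06 0.03] g0.212 59
10.0 fxy [ 0.2 -0.3] fz -4.0 Tz -0.02 e [9.7 9.6] yaw 76.89
9.0 fxy [1.2 1.1] fz -2.9 Tz 0.03 e [9.1 9.1] yaw 76.90
8.0 fxy [0.2 0.2] fz -2.1 Tz -0.01 e [7.9 7.9] yaw 76.90
7.0 fxy [0.5 0.1] fz -1.7 Tz 0.00 e [6.9 6.9] yaw 76.90
6.0 fxy [1.7 1.2] fz 0.1 Tz 0.02 e [5.9 5.9] yaw 76.90
5.0 fxy [1.4 1.7] fz -0.2 Tz -0.04 e [4.9 4.9] yaw 76.90
4.0 fxy [1.3 1.9] fz 1.6 Tz 0.04 e [3.9 3.9] yaw 76.90
3.0 fxy [0.8 1.7] fz 1.7 Tz -0.01 e [2.9 2.9] yaw 76.90
2.0 fxy [1.6 1. ] fz 2.4 Tz -0.02 e [1.9 1.9] yaw 76.90
1.0 fxy [2.9 3.1] fz 3.8 Tz 0.01 e [1.3 1.3] yaw 76.90
0.0 fxy [5.8 5. ] fz 7.9 Tz 0.04 e [1.4 1.4] yaw 76.90
-1.0 fxy [7.3 5.9] fz 9.9 Tz 0.04 e [1.4 1.4] yaw 76.89
-2.0 fxy [9.6 7.4] fz 13.7 Tz 0.02 e [1.4 1.4] yaw 76.89
end t15.7 [0.5151 0.0074 0.0222] [-1.7955e+02  1.0000e-02  7.6890e+01] F [-11.4   4.2  13.7] T [0.71 1.79 0.02] g0.216 61
```

```bash
python3 - <<'E'
from h import *
def go(off,v=.03):
    manip.movel([*(F[0]+Rz(F[1])@(G+off*1e-3)),.0222],v); manip.pause(.1)
    s=sensors.sense(); f=Rz(F[1]).T@s["contact_force"][:2]; e=Rz(F[1]).T@(s["tcp_pos"][:2]-F[0])-G
    print(off,"t%.1f"%s["time_s"],"fxy",f.round(1),"fz %.1f"%s["contact_force"][2],"Tz %.2f"%s["ft_torque"][2],"e",(e*1e3).round(1),s["ee_rot"].round(2),"z %.4f"%s["tcp_pos"][2]); return f
for o in (-4,-6,-8,-10,-12,-14):
    if go(o).min()>20: break
manip.pause(1.2); st("held")
go(-2);go(1.1)
E
```

```text
-4 t16.0 fxy [12.5 10.3] fz 18.0 Tz 0.11 e [1.4 1.4] [-1.7928e+02  1.0000e-02  7.6880e+01] z 0.0222
-6 t16.4 fxy [17.1 12.1] fz 23.9 Tz 0.05 e [1.5 1.2] [-1.7902e+02  1.0000e-02  7.6870e+01] z 0.0222
-8 t16.7 fxy [21.7 16. ] fz 30.0 Tz 0.08 e [1.4 1.2] [-1.7876e+02  2.0000e-02  7.6860e+01] z 0.0222
-10 t17.1 fxy [25.1 18.9] fz 35.0 Tz 0.07 e [1.4 1.2] [-1.7849e+02  2.0000e-02  7.6860e+01] z 0.0223
-12 t17.4 fxy [28.4 19.7] fz 39.1 Tz -0.03 e [1.5 1.3] [-1.782e+02  3.000e-02  7.684e+01] z 0.0221
-14 t17.8 fxy [31.7 23.2] fz 44.1 Tz -0.01 e [1.6 1.3] [-1.7792e+02  4.0000e-02  7.6830e+01] z 0.0221
held t19.0 [0.5151 0.0076 0.0221] [-1.7792e+02  4.0000e-02  7.6830e+01] F [-37.3  14.3  43.9] T [2.37 6.22 0.03] g0.211 65
-2 t19.8 fxy [9.1 5.5] fz 10.9 Tz 0.09 e [1.4 0.9] [-1.7957e+02 -2.0000e-02  7.6880e+01] z 0.0221
1.1 t20.2 fxy [ 3.9 -0.2] fz 2.5 Tz 0.02 e [1.3 0.9] [-1.7998e+02 -3.0000e-02  7.6880e+01] z 0.0221
```

```bash
python3 - <<'E'
from h import *
def T(x,y,z=.0222): return [*(F[0]+Rz(F[1])@(G+np.array([x,y])*1e-3)),z]
manip.movel(T(.3,-1.2),.03); manip.pause(.3); s=st("pre"); print(Rz(F[1]).T@s["contact_force"][:2])
effector.move_gripper(.5); manip.pause(.2); st("open")
p=s["tcp_pos"]; manip.movel([p[0],p[1],.11],.12); st("up")
manip.move_to([.44,.0,.22],[180,0,0]); manip.pause(.3)
import pickle; m=camera_model("wrist"); i=snapshot("wrist"); cv2.imwrite("pics/after.png",i); pickle.dump(m,open("m2.pkl","wb"))
c=np.array(proj(m,[.53,0,.02])[0],int); print(c,sensors.sense()["time_s"])
a=i[max(c[1]-75,0):c[1]+75,c[0]-100:c[0]+100]; cv2.imwrite("pics/after_c.png",cv2.resize(a,None,fx=4,fy=4,interpolation=3)); print(max(c[1]-75,0),c[0]-100)
E
```

```text
pre t20.8 [0.5155 0.0076 0.022 ] [-1.7976e+02  7.0000e-02  7.6910e+01] F [-7.1  0.8  6.6] T [ 0.3   1.43 -0.03] g0.211 61
[4.40356774 5.56376676]
open t21.3 [0.5183 0.0077 0.0222] [179.97   0.    76.9 ] F [0.1 0.3 0.3] T [ 0.01  0.01 -0.04] g0.502 0
up t22.2 [0.5148 0.0076 0.1095] [-1.7994e+02  1.0000e-02  7.6900e+01] F [1.4 0.3 0.1] T [ 0.02 -0.01  0.  ] g0.500 0
[280  86] 23.7333
11 180
```

View pics/after_c.png

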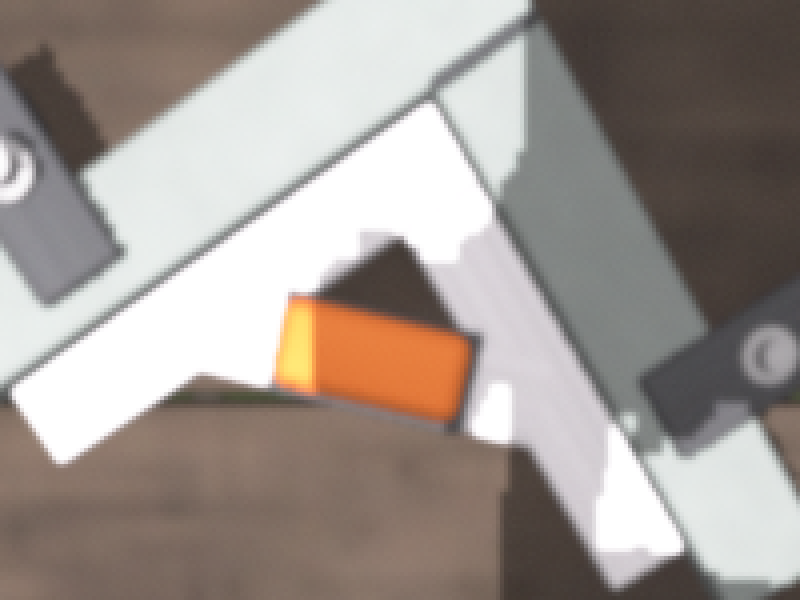

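The square lies in the corner with thin, even dark lines along both rails. I'll quantify the gaps from edge positions in this view.

```bash
python3 - <<'E'
from h import *
import pickle
m=pickle.load(open("m2.pkl","rb"))
def W(l,z): return ray(m,[[180+u/4-.4,11+v/4-.4] for u,v in l],z)[:,:2]
s=W([(432,98),(12,388),(685,550)],.01)
for k in(1,2):
    d=s[k]-s[0]; print("sq",np.hypot(*d),np.degrees(np.arctan2(d[1],d[0])))
i=cv2.cvtColor(cv2.imread("pics/after.png"),6).astype(np.float32)
o=s[0]; 
# brightness profiles across each edge at z=.01 plane, sampled in mm outward from the square edge
x=(s[1]-o)/np.hypot(*(s[1]-o)); y=(s[2]-o)/np.hypot(*(s[2]-o))
t=np.arange(-2,6.1,.5)*1e-3
for n,a,b in(("L",x,-y),("R",y,-x)):
    for u in(.015,.035,.055,.075,.095,.115,.125):
        X=np.array([[*(o+a*u+b*q),.01] for q in t]); p=proj(m,X).astype(np.float32)
        print(n,u,cv2.remap(i,p[:,0][None],p[:,1][None],1)[0].astype(int))
E
```

```text
sq 0.12979849960332038 122.15258891215473
sq 0.1310152751065042 -148.1947158481234
L 0.015 [254 253 249 233 207 169 140 147 164 186 207 219 226 230 232 233 233]
L 0.035 [255 254 249 238 206 167 150 145 161 185 204 218 227 230 233 233 234]
L 0.055 [254 254 250 241 214 177 148 150 162 185 205 218 226 231 233 234 234]
L 0.075 [254 254 251 240 217 181 149 151 166 186 206 220 227 232 234 235 236]
L 0.095 [254 254 251 241 219 183 152 151 164 183 203 218 225 230 232 233 233]
L 0.115 [255 254 251 245 221 185 158 155 163 185 206 220 228 233 235 236 236]
L 0.125 [255 255 252 237 216 182 155 150 164 184 204 219 227 231 234 235 236]
R 0.015 [255 253 245 231 200 170 167 180 197 211 221 225 227 229 229 230 230]
R 0.035 [205 194 179 156 132 108 102 100 106 114 120 126 130 131 132 132 132]
R 0.055 [205 196 180 161 136 112 104 101 105 113 121 126 129 131 133 133 134]
R 0.075 [202 196 179 157 135 114  99  99 104 110 118 124 127 129 130 130 130]
R 0.095 [254 254 252 246 226 200 181 173 178 191 204 205 205 194 178 163 150]
R 0.115 [255 255 254 248 236 217 190 171 176 191 207 217 225 228 230 230 230]
R 0.125 [255 255 254 251 240 216 188 181 182 193 207 219 224 228 230 231 231]
```

The gaps are uniform: both dark lines have constant width along the arms, as the visible rail faces would. The firm press tilted the tool by 2°, though. I'll add a short flat push low on the back of the grip, with fingers shut and tips leading, so the square settles freely.

```bash
python3 - <<'E'
from h import *
u=Rz(F[1]+45)@np.array([1,0]); O=F[0]+Rz(F[1])@np.array([.0013,.001])
P=lambda d,z=.0145:[*(O+u*d),z]
effector.move_gripper(0.0,40)
A=[168,0,F[1]-45]
manip.move_to(P(.112,.07),A); manip.movel(P(.108),.12); s=st("behind"); f0=s["contact_force"]
d=.094
manip.movel(P(d),.08)
while d>.060:
    manip.movel(P(d),.03); manip.pause(.03); s=sensors.sense(); f=s["contact_force"]-f0; f=Rz(F[1]).T@f[:2]
    if f.max()>1.5: print("d%.3f"%d,"t%.1f"%s["time_s"],f.round(1),"fz %.1f"%(s["contact_force"]-f0)[2],"act %.4f"%((s["tcp_pos"][:2]-O)@u),"z%.4f"%s["tcp_pos"][2])
    if f.sum()>32 or s["time_s"]>33: break
    d-=.001 if f.max()<4 else .003
manip.pause(1.0); st("held")
manip.movel(P(.112),.08); manip.movel(P(.115,.15),.2)
manip.move_to([.44,.0,.22],[180,0,0]); manip.pause(.3)
m=camera_model("wrist"); i=snapshot("wrist"); cv2.imwrite("pics/fin.png",i); st("end")
c=np.array(proj(m,[.53,0,.02])[0],int)
cv2.imwrite("pics/fin_c.png",cv2.resize(i[max(c[1]-75,0):c[1]+75,c[0]-100:c[0]+100],None,fx=4,fy=4,interpolation=3))
E
```

```text
behind t25.9 [0.4728 0.0175 0.0148] [ 1.6797e+02 -1.0000e-02  7.6880e+01] F [ 0.1 -0.3 -0.5] T [0.03 0.12 0.01] g-0.000 0
d0.077 t31.4 [1.5 1.5] fz 1.4 act 0.0777 z0.0143
d0.076 t31.6 [4.7 2.7] fz 4.2 act 0.0777 z0.0141
d0.073 t31.9 [8.5 6.4] fz 6.8 act 0.0777 z0.0133
d0.070 t32.2 [11.2  9.9] fz 10.5 act 0.0778 z0.0126
d0.067 t32.5 [15.8 12. ] fz 12.9 act 0.0779 z0.0119
d0.064 t32.8 [18.6 15.4] fz 16.5 act 0.0780 z0.0111
held t33.8 [0.5011 0.0089 0.0112] [169.29   0.21  76.85] F [-23.5   7.8  15.5] T [1.02 3.   0.04] g-0.001 12
end t36.8 [4.398e-01 1.000e-04 2.199e-01] [1.8e+02 1.0e-02 2.0e-02] F [-0.2 -0.3  0.2] T [-0.01 -0.03 -0.01] g0.001 0
```

View pics/fin_c.png

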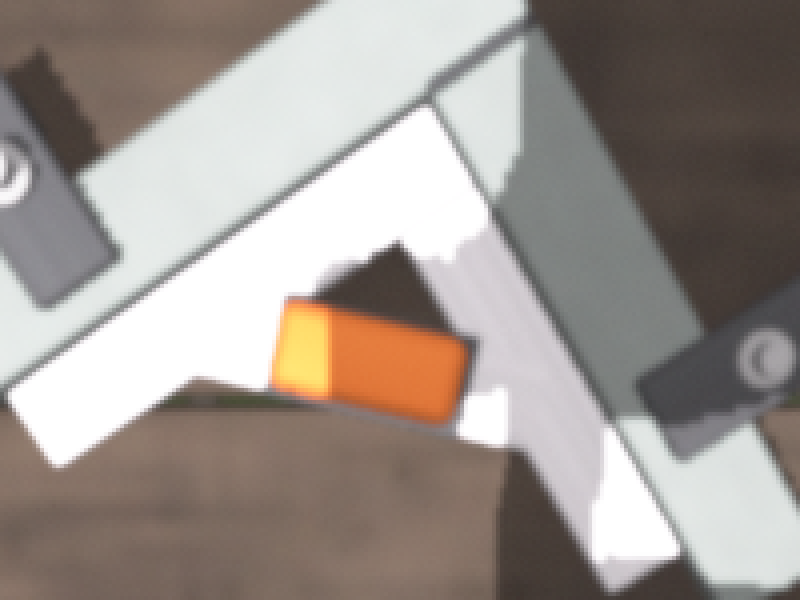

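The final view shows the square seated: its corner at crop (430,102) lies in the frame corner, and both edges run flush along the rails. The robot is clear.

```bash
python3 -c "
from cell import order; print(order.job_done())"
```

```text
the job is handed in; nothing more can be done
None
```

The orange-gripped square lies flat in the frame's inside corner, pressed in and released with both edges flush on the rails as far as the camera shows; the blue gauge was not touched, and I handed the job in at about 37 s.

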